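# Sweep the removed shoe tags into the bay

## Task

Sweep the three small round grey anti-theft tags along the bench with the fingertips, through the open mouth of the low steel bay, until all three lie flat and wholly inside it. Only push them: do not pick up, tip or flick any of them, and leave the tape roll, polish tin, shoe brush and shoe box where they are.

Things in the scene. Friction and masses are not known exactly. Their poses are not given: they have to be found in the camera images.
- bay: low three-sided bay of dark slotted steel angle fixed to the bench, about to the robot's left: 200 mm deep (x), 280 mm wide (y), walls 6 mm thick, 32 mm high, bare bench inside, no sill. Origin: bench height, centre of the 200 x 280 outline. Back wall at +x, side walls at +y and -y, whole -x side open (the mouth, x = -100 mm). Its x axis points roughly along world +y; place and yaw vary.
- tag_a_center (a point): grey plastic anti-theft tag: a flat round disc 46 mm across with an upright rim 12 mm high and a low domed cap, 18 mm high in all, 15 to 31 g, lying dome up, loose on the bench; three are alike. Point: its centre, 9 mm above its underside, z up; yaw has no meaning.
- tag_a: the same tag; origin at the centre of its underside.
- tag_b_center (a point): grey plastic anti-theft tag: a flat round disc 46 mm across with an upright rim 12 mm high and a low domed cap, 18 mm high in all, 15 to 31 g, lying dome up, loose on the bench; three are alike. Point: its centre, 9 mm above its underside, z up; yaw has no meaning.
- tag_b: the same tag; origin at the centre of its underside.
- tag_c_center (a point): grey plastic anti-theft tag: a flat round disc 46 mm across with an upright rim 12 mm high and a low domed cap, 18 mm high in all, 15 to 31 g, lying dome up, loose on the bench; three are alike. Point: its centre, 9 mm above its underside, z up; yaw has no meaning.
- tag_c: the same tag; origin at the centre of its underside.
- tape_roll_center (a point): roll of brown parcel tape lying flat, 100 mm across, hole 76 mm, 48 mm high, loose; bystander. Point: its centre, half-way up.
- polish_tin_center (a point): round steel shoe-polish tin, 78 mm across, 25 mm high, loose; bystander. Point: its centre, half-way up.
- shoe_brush_center (a point): wooden shoe brush, bristles down, 170 x 56 mm, 44 mm high, long along its x, loose; bystander. Point: its centre, half-way up.
- shoe_box_center (a point): cardboard shoe box with white lid, 320 (x) x 200 (y) x 115 mm high, loose; bystander. Point: its centre, half-way up.

How it is judged:
At the end, for the whole second after the job is handed in: All three tags lie flat on the bench (within 0.15 rad), at rest, inside the bay's three walls, with no more than 3 mm of the tag sticking out of the mouth (x of tag_a_center in the frame of bay between -0.08 and 0.1 m and y of tag_a_center in the frame of bay between -0.14 and 0.14 m and height (world z) of each of tag_a_center, tag_b_center, tag_c_center below 0.016 m and angle between each of tag_a_center, tag_b_center, tag_c_center's own z axis and vertical below 0.15 rad and linear speed of each of tag_a, tag_b, tag_c below 0.02 m/s and x of tag_b_center in the frame of bay between -0.08 and 0.1 m and y of tag_b_center in the frame of bay between -0.14 and 0.14 m and x of tag_c_center in the frame of bay between -0.08 and 0.1 m and y of tag_c_center in the frame of bay between -0.14 and 0.14 m); the robot touches nothing.
It fails at once if a tag is lifted off the bench (its centre more than 20 mm above where it lies flat) (height (world z) of any of tag_a_center, tag_b_center, tag_c_center above 0.029 m).
It fails at once if a tag is tipped by more than 0.7 rad (angle between any of tag_a_center, tag_b_center, tag_c_center's own z axis and vertical above 0.7 rad).
It fails at once if a tag is flicked (faster than 0.7 m/s) (linear speed of any of tag_a, tag_b, tag_c above 0.7 m/s).
It fails at once if the tape roll, polish tin, shoe brush or shoe box is moved by more than 15 mm (distance of any of tape_roll_center, polish_tin_center, shoe_brush_center, shoe_box_center from where it was at the start of the episode above 0.015 m).
It also fails if it takes over 58 s, if anything falls off the work surface, if the arm or the gripper's body presses on something with over 40 N, if the wrist force passes 120 N, or if a joint passes its speed limit or range.

## Robot

A 7-joint arm with a two-finger parallel gripper is mounted at the origin on the work surface. World frame = base frame: x ahead of the robot, y to its left, z up, the work surface at z = 0. Lengths are in m, angles in rad, forces in N, time in s.
With the tool pointing down it reaches from about 0.425 to 0.95 m from the base axis. Payload 16.7 kg.
Tool frame: the origin (TCP) lies at the very end of the fingers, on their centre line; the grasp point (between the pads) lies 19 mm behind it; z points along the fingers, y is the line along which they close (so a half turn about z gives the same grasp; the last joint's range is limited). The gripper opens to 94 mm and grips with 3 to 60 N. Pads are 16 mm wide; open, the fingers measure 119 mm over their backs; the gripper's body (75 mm by 177 mm) begins 78 mm behind the grasp point.
Start: joints at [1.2, 0.426, 0.074, 1.606, -0.034, 1.111, -0.067], TCP at [0.148, -0.659, 0.205] pointing down, gripper open.
Joint ranges: [-2.85, 2.85], [-0.5, 2.14], [-1.23, 1.37], [0.21, 2.46], [-1.02, 4.16], [0.16, 2.05], [-2.73, 2.73]. Speed limits (rad/s): [1.89, 1.89, 2.39, 2.39, 3.01, 3.01, 3.01].

## Interface

Orientations are given as a 3x3 rotation matrix whose columns are the frame's x, y, z axes.
In Python, from workcell import manip, capture, camera_info, order, silhouettes gives the robot as it stands.
- The arm moves only by the tool send_rows, never from a script. Its argument "commands" is a list of rows, each an object with "translation": the shift along the tool's x, y, z in units of 25 mm (1.0 is 25 mm), a list of three; "spin": the turn about the tool's z in units of 5 degrees (1.0 is 5 degrees). In form: [{"translation": [tx, ty, tz], "spin": spin}, ...]. A call has exactly 10 rows; each row shifts and turns the commanded pose from where the row before left it, along the tool's axes as they then stand; what a row does not reach is not made up. A row lasts 1/10 s, in which the tool goes at most 50 mm and 8.59 degrees, less where a joint would pass 70% of its speed; a pose out of reach is approached as far as the arm can. A call is refused whole if a number of a shift passes 1 or a number of a turn 1, either way. A call with a gripper value outside its range is refused whole. "jaw" is the finger opening in mm, from 0 to 94, set as the call begins (left out, the last holds). The fingers move at their own pace and stop on an object; "squeeze" is the grip in N (left out, the last holds). Time passes only in rows, so rows that do not move let the fingers close, or fill a call up. It gives the time, the measured TCP pose, the force, the opening and the grip force at its end, in the units of the state.
- manip.sense(): the state, without advancing time (a new reading comes with each control period).
- capture(name): name is "scene" or "side" or "wrist"; returns (picture, depth): 384x512x3 uint8, red, green, blue; 384x512 float32, m along the optical axis (not along the pixel's ray), 0 where there is no reading.
- camera_info(name): a dict with "fov_y" (degrees; the focal length in pixels is half the picture's height over the tangent of half this angle, whatever the lens; pixels are square), "cx", "cy" (the principal point, pixels), "dist_coeffs" ([k1, k2, p1, p2, k3] as OpenCV has them; the pictures are not rectified), "R" (3x3) and "t" (3): a world point X has camera coordinates R X + t. Camera axes: x right, y down, z forward; pixel columns grow to the right and rows downward; lengths in m; the calibration is good to about 2 mm. A picture is of the moment at which its call begins: read the wrist's pose just before it. camera_info takes no time and is no camera call; for the wrist camera it gives the pose at the moment of the call.
- order.job_done(): hands the job in; it is judged then, once.
Trained networks look in the newest picture that a camera, given by its name, has taken for a name from the list of things; names that differ only in an ending like _2 or _b are one class to them, and where a whole thing is asked for, a point or a joint stands for the part that bears it (a point fixed in the world has none). Each returns a list of dicts, best first, with "p" (0 to 1); they miss things now and then, are a little off and sometimes report something else, mostly with a low value. They report only what shows in the picture. A call takes as long as a camera call.
- silhouettes(camera, query): "pixels" (384x512 bool, what is visible of it) and "rect" ([left, top, width, height] in pixels, round what is visible of it).
The state is a dict: "time_s": time; "joint_pos": joint angles; "qvel": joint speeds; "joint_torque": joint torques, N m; "tool_pos": TCP position; "eef_rot": TCP orientation; "force": force on the tool from outside, world axes, zero at the start; "moment": the same for the moment, N m; "grip_width": finger opening in m; "grip_force": force on a finger pad.
Only numpy, scipy, OpenCV 4.12 (cv2) and the standard library are available. Lean on these libraries where they do the work, as an engineer would, in place of code of your own. Each camera call takes 0.05 s, during which the arm holds its last target. There are 200 camera calls.

## Working session

There is one attempt and no reset: what is moved stays moved. The work goes in short steps, Python scripts to look and compute and a tool call to move; the robot and the scene stay as the last step left them, time stands still between calls to the robot, and variables do not carry over. Pictures are saved under pics/ and viewed, at most 10 in all, crops included, and the job is handed in when it is done.

Besides the shell and the picture viewer there is one more tool, called after "Emit:" as name(argument=value, ...) on one line, values as JSON. send_rows: Moves the arm, as the interface text tells. Its arguments: {"type":"object","properties":{"commands":{"type":"array"},"jaw":{"type":"number"},"squeeze":{"type":"number"}},"required":["commands"]}

```bash
mkdir -p pics; ls
python3 - <<'E'
from workcell import manip, capture, camera_info
import cv2, numpy as np
for n in ["scene","side"]:
    p,d=capture(n); cv2.imwrite(f"pics/{n}0.png",p[:,:,::-1]); np.save(f"pics/{n}0.npy",d)
    i=camera_info(n); print(n,i["fov_y"],i["cx"],i["cy"],i["dist_coeffs"],np.round(-np.array(i["R"]).T@np.array(i["t"]),3))
s=manip.sense(); print(s["tool_pos"],np.round(s["eef_rot"],3),s["time_s"])
a=cv2.imread("pics/scene0.png")
E
```

```text
pics
scene 49.71196073124256 252.91133916113387 192.96392620775734 [-0.15130663  0.          0.          0.          0.        ] [ 1.3   -0.666  0.819]
side 54.21130860631667 249.8880321516693 191.37114067108402 [-0.01293874  0.          0.          0.          0.        ] [ 0.341 -0.738  0.868]
[ 0.14769653 -0.65825794  0.20485766] [[ 0.976  0.219 -0.   ]
 [ 0.219 -0.976  0.001]
 [-0.    -0.001 -1.   ]] 0.1
```

View pics/scene0.png

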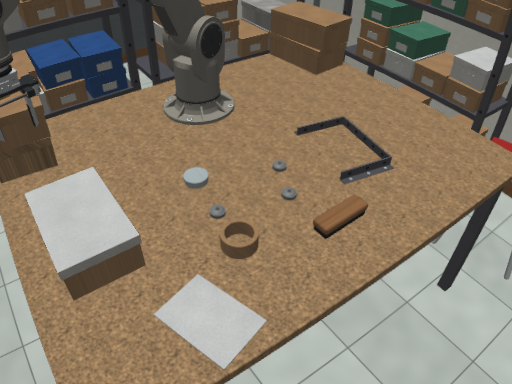

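View pics/side0.png

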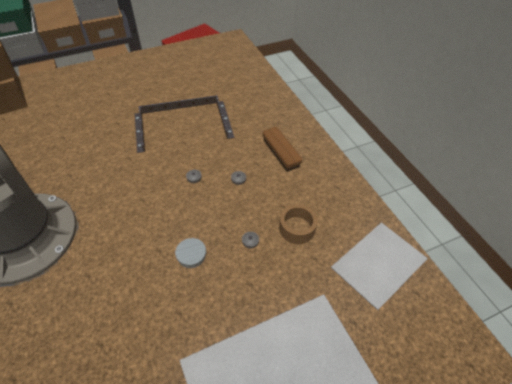

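Scene picture: the tags are at about (280,166), (289,193) and (217,211), the tin at (195,178), the tape at (239,240), the brush at (340,215), and the bay spans (297,130)-(345,120)-(388,155)-(343,176). The side view shows all of them unoccluded, with tags at (193,176), (238,178) and (250,240).

```bash
cat > h.py <<'E'
import numpy as np, cv2
from workcell import camera_info
def K(i):
    f=192/np.tan(np.radians(i["fov_y"]/2)); return np.array([[f,0,i["cx"]],[0,f,i["cy"]],[0,0,1.]])
def plane(n,uv,z):
    i=camera_info(n); R=np.array(i["R"]);t=np.array(i["t"])
    q=cv2.undistortPoints(np.array(uv,float).reshape(-1,1,2),K(i),np.array(i["dist_coeffs"]))[:,0]
    r=np.c_[q,np.ones(len(q))]@R; c=-R.T@t
    return (c+r*((z-c[2])/r[:,2])[:,None])[:,:2]
E
python3 - <<'E'
from workcell import silhouettes
from h import *
for n in ["side","scene"]:
    for q,z in [("tag_a",.009),("polish_tin_center",.0125),("tape_roll_center",.024),("shoe_brush_center",.022),("bay",.032),("shoe_box_center",.115)]:
        for s in silhouettes(n,q):
            if s["p"]<.3: continue
            v,u=np.nonzero(s["pixels"]); 
            P=plane(n,np.c_[u,v],z)
            rc=cv2.minAreaRect(P.astype(np.float32))
            hull=cv2.convexHull(np.c_[u,v].astype(np.int32)); M=cv2.moments(hull)
            c=plane(n,[[M["m10"]/M["m00"],M["m01"]/M["m00"]]],z)[0]
            print(n,q,round(s["p"],2),np.round(c,3),s["rect"], np.round(cv2.boxPoints(rc),3).tolist() if z>.02 else "")
# bay corners by hand
print(np.round(plane("side",[[140,150],[141,106],[217,98],[231,136]],.032),3))
print(np.round(plane("scene",[[297,130],[345,119],[390,156],[343,176]],.032),3))
E
```

```text
side tag_a 0.61 [ 0.613 -0.043] [229.2, 169.5, 18.3, 17.5] 
side tag_a 0.51 [ 0.56  -0.258] [240.8, 230.1, 17.7, 16.2] 
side tag_a 0.5 [0.491 0.014] [188.6, 171.9, 15.6, 9.6] 
side polish_tin_center 0.69 [ 0.402 -0.235] [177.5, 239.4, 27.2, 28.1] 
side tape_roll_center 0.69 [0.489 0.002] [185.5, 169.4, 13.9, 13.4] [[0.46000000834465027, -0.017000000923871994], [0.5, -0.029999999329447746], [0.5170000195503235, 0.019999999552965164], [0.47699999809265137, 0.032999999821186066]]
side tape_roll_center 0.65 [ 0.694 -0.271] [279.2, 206.1, 36.5, 39.7] [[0.6110000014305115, -0.2840000092983246], [0.6909999847412109, -0.3540000021457672], [0.7770000100135803, -0.2549999952316284], [0.6970000267028809, -0.1850000023841858]]
side shoe_brush_center 0.75 [0.785 0.005] [262.5, 127.3, 38.5, 43.1] [[0.7429999709129333, 0.10599999874830246], [0.753000020980835, -0.08900000154972076], [0.828000009059906, -0.08500000089406967], [0.8180000185966492, 0.10999999940395355]]
side bay 0.55 [0.525 0.235] [135.9, 94.9, 96.6, 57.0] [[0.3580000102519989, 0.15800000727176666], [0.6620000004768372, 0.101999998092
[... 1105 characters left out ...]
999874830246], [0.7409999966621399, 0.328000009059906], [0.4090000092983246, 0.38999998569488525]]
scene bay 0.72 [ 0.637 -0.059] [281.8, 190.6, 11.2, 13.1] [[0.6060000061988831, -0.05900000035762787], [0.6439999938011169, -0.08900000154972076], [0.6669999957084656, -0.05999999865889549], [0.6299999952316284, -0.029999999329447746]]
scene shoe_box_center 0.95 [ 0.544 -0.605] [25.3, 169.6, 117.2, 131.8] [[0.30300000309944153, -0.5040000081062317], [0.3059999942779541, -0.7049999833106995], [0.718999981880188, -0.699999988079071], [0.7160000205039978, -0.49900001287460327]]
[[0.369 0.165]
 [0.422 0.378]
 [0.683 0.316]
 [0.655 0.112]]
[[0.393 0.177]
 [0.433 0.374]
 [0.682 0.335]
 [0.669 0.129]]
```

Run:
```python
from h import *
from scipy.optimize import minimize
for n in ["side","scene"]:
    d=np.load(f"pics/{n}0.npy"); i=camera_info(n); R=np.array(i["R"]);t=np.array(i["t"])
    v,u=np.nonzero(d>0); q=cv2.undistortPoints(np.c_[u,v].astype(float).reshape(-1,1,2),K(i),np.array(i["dist_coeffs"]))[:,0]
    X=(np.c_[q,np.ones(len(q))]*d[v,u][:,None]-t)@R
    m=(X[:,2]>.018)&(X[:,2]<.045)&(X[:,0]>.33)&(X[:,0]<.73)&(X[:,1]>.085)&(X[:,1]<.42)
    P=X[m][:,:2]
    def sd(p):
        c,s=np.cos(p[2]),np.sin(p[2]); L=(P-p[:2])@np.array([[c,-s],[s,c]])
        def seg(a,b):
            a=np.array(a);b=np.array(b);w=b-a;k=np.clip((L-a)@w/(w@w),0,1);return np.linalg.norm(L-a-k[:,None]*w,axis=1)
        D=np.minimum.reduce([seg((.097,-.137),(.097,.137)),seg((-.1,.137),(.097,.137)),seg((-.1,-.137),(.097,-.137))])
        return np.minimum(D,.03).mean() , L
    r=min((minimize(lambda p:sd(p)[0],[.54,.248,a],method="Nelder-Mead",options=dict(xatol=1e-5,fatol=1e-7)) for a in (1.3,1.4,1.5)),key=lambda r:r.fun)
    L=sd(r.x)[1]; print(n,len(P),np.round(r.x,4),r.fun,np.percentile(L,[1,99],axis=0).round(3))
    b=np.array(r.x)
    for T in [(.615,-.042),(.494,.014),(.56,-.257)]:
        c,s=np.cos(b[2]),np.sin(b[2]); print(((np.array(T)-b[:2])@np.array([[c,-s],[s,c]])).round(3))
```

```text
side 525 [0.5328 0.2582 1.3975] 0.0021629472543568 [[-0.098 -0.138]
 [ 0.103  0.138]]
[-0.282 -0.133]
[-0.247 -0.004]
[-0.503 -0.116]
scene 699 [0.5349 0.2599 1.3933] 0.0020243146752587956 [[-0.097 -0.14 ]
 [ 0.103  0.143]]
[-0.283 -0.132]
[-0.249 -0.003]
[-0.504 -0.116]
```

Emit:
send_rows(commands=[{"translation": [1,-1,0],"spin": 0},{"translation": [1,-1,0],"spin": 0},{"translation": [1,-1,0],"spin": -1},{"translation": [1,-1,0],"spin": -1},{"translation": [1,-1,0],"spin": -1},{"translation": [1,-1,0],"spin": -1},{"translation": [1,-1,0],"spin": -1},{"translation": [1,-1,0],"spin": -1},{"translation": [1,-1,0],"spin": -1},{"translation": [1,-1,0],"spin": -1}], jaw=30)

```text
time_s: 1.7
tool_pos: [0.2569, -0.3295, 0.2056]
eef_rot: [[0.603, 0.797, 0.0], [0.797, -0.603, -0.0], [-0.0, 0.0, -1.0]]
force: [0.9, -0.1, 0.6]
grip_width: 0.0302
grip_force: 0.0
```

Emit:
send_rows(commands=[{"translation": [0.6,1,0],"spin": -0.74},{"translation": [0.6,1,0],"spin": -0.74},{"translation": [0.6,1,0],"spin": -0.74},{"translation": [0.6,1,0],"spin": -0.74},{"translation": [0.6,1,0],"spin": -0.74},{"translation": [0.6,1,0],"spin": -0.74},{"translation": [0.6,1,0],"spin": -0.74},{"translation": [0.6,1,0],"spin": -0.74},{"translation": [0.6,1,0],"spin": -0.74},{"translation": [0.6,1,0],"spin": -0.74}])

```text
time_s: 2.7
tool_pos: [0.5397, -0.2796, 0.2055]
eef_rot: [[0.004, 1.0, 0.0], [1.0, -0.004, -0.0], [-0.0, 0.0, -1.0]]
force: [-1.3, 0.7, -0.6]
grip_width: 0.0299
grip_force: 0.0
```

Emit:
send_rows(commands=[{"translation": [0.7,0.3,0.6],"spin": 0},{"translation": [0.7,0.3,0.6],"spin": 0},{"translation": [0.7,0.3,0.6],"spin": 0},{"translation": [0.7,0.3,0.6],"spin": 0},{"translation": [0.7,0.3,0.6],"spin": 0},{"translation": [0.7,0.3,0.6],"spin": 0},{"translation": [0.7,0.3,0.6],"spin": 0},{"translation": [0.7,0.3,0.6],"spin": 0},{"translation": [0.7,0.3,0.6],"spin": 0},{"translation": [0.7,0.3,0.6],"spin": 0}])

```text
time_s: 3.7
tool_pos: [0.6151, -0.1047, 0.055]
eef_rot: [[0.006, 1.0, 0.0], [1.0, -0.006, -0.0], [-0.0, 0.0, -1.0]]
force: [0.2, 0.2, 0.9]
grip_width: 0.03
grip_force: 0.0
```

Run:
```python
from workcell import capture,manip
from h import *
s=manip.sense(); print(s["tool_pos"].round(4) if hasattr(s["tool_pos"],"round") else s["tool_pos"])
p,d=capture("side"); 
cv2.imwrite("pics/s1.png",cv2.resize(p[60:300,80:400,::-1],(800,600),interpolation=cv2.INTER_CUBIC))
```

```text
[ 0.6151 -0.1047  0.055 ]
```

View pics/s1.png

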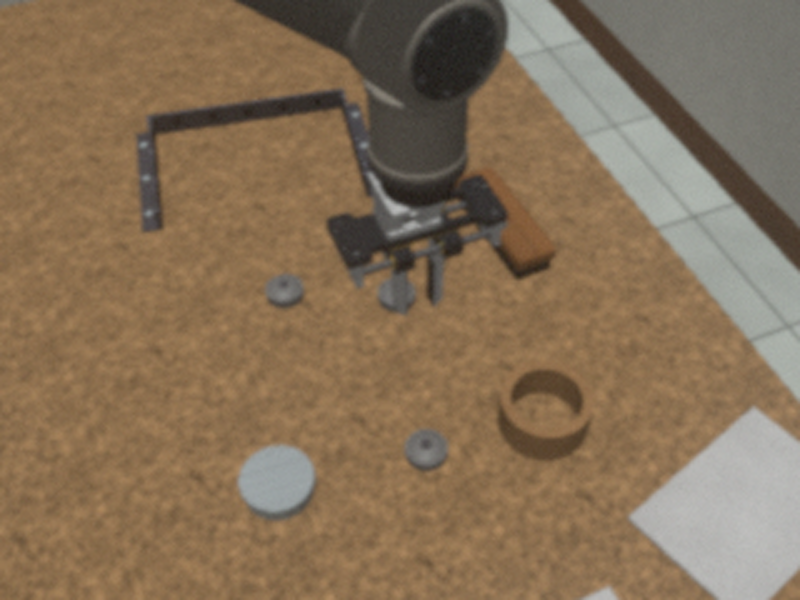

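The crop shows the fingers (~(418,300)) over the near edge of tag B (~(395,293)), which fits a TCP behind it at this height. I'll descend and push.

Emit:
send_rows(commands=[{"translation": [0,0,0.6],"spin": 0},{"translation": [0,0,0.6],"spin": 0},{"translation": [0,0,0.5],"spin": 0},{"translation": [0,0,0.3],"spin": 0},{"translation": [0,0,0],"spin": 0},{"translation": [0.4,0,0],"spin": 0},{"translation": [0.4,0,0],"spin": 0},{"translation": [0.4,0,0],"spin": 0},{"translation": [0.4,0,0],"spin": 0},{"translation": [0.4,0,0],"spin": 0}])

```text
time_s: 4.75
tool_pos: [0.6152, -0.0541, 0.0058]
eef_rot: [[0.006, 1.0, 0.0], [1.0, -0.006, 0.0], [0.0, 0.0, -1.0]]
force: [-0.6, -0.1, 0.1]
grip_width: 0.0299
grip_force: 0.3
```

Emit:
send_rows(commands=[{"translation": [0.5,0,0],"spin": 0},{"translation": [0.5,0,0],"spin": 0},{"translation": [0.5,0,0],"spin": 0},{"translation": [0.5,0,0],"spin": 0},{"translation": [0.5,0,0],"spin": 0},{"translation": [0.5,0,0],"spin": 0},{"translation": [0.5,0,0],"spin": 0},{"translation": [0.5,0,0],"spin": 0},{"translation": [0.5,0,0],"spin": 0},{"translation": [0.5,0,0],"spin": 0}])

```text
time_s: 5.75
tool_pos: [0.6158, 0.0707, 0.0055]
eef_rot: [[0.006, 1.0, 0.0], [1.0, -0.006, 0.0], [0.0, 0.0, -1.0]]
force: [0.2, -0.0, 1.3]
grip_width: 0.0299
grip_force: 0.4
```

Emit:
send_rows(commands=[{"translation": [0.4,-0.13,0],"spin": 0},{"translation": [0.4,-0.13,0],"spin": 0},{"translation": [0.4,-0.13,0],"spin": 0},{"translation": [0.4,-0.13,0],"spin": 0},{"translation": [0.4,-0.13,0],"spin": 0},{"translation": [0.4,-0.13,0],"spin": 0},{"translation": [0.5,0,0],"spin": 0},{"translation": [0.5,0,0],"spin": 0},{"translation": [0.5,0,0],"spin": 0},{"translation": [0.5,0,0],"spin": 0}])

```text
time_s: 6.75
tool_pos: [0.5971, 0.181, 0.0055]
eef_rot: [[0.006, 1.0, 0.0], [1.0, -0.006, 0.0], [0.0, 0.0, -1.0]]
force: [1.2, -0.2, -0.3]
grip_width: 0.0301
grip_force: 0.3
```

Run:
```python
from workcell import capture
from h import *
p,d=capture("scene"); 
cv2.imwrite("pics/s2.png",cv2.resize(p[60:300,160:480,::-1],(800,600),interpolation=cv2.INTER_CUBIC))
```

```text
(no output)
```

View pics/s2.png

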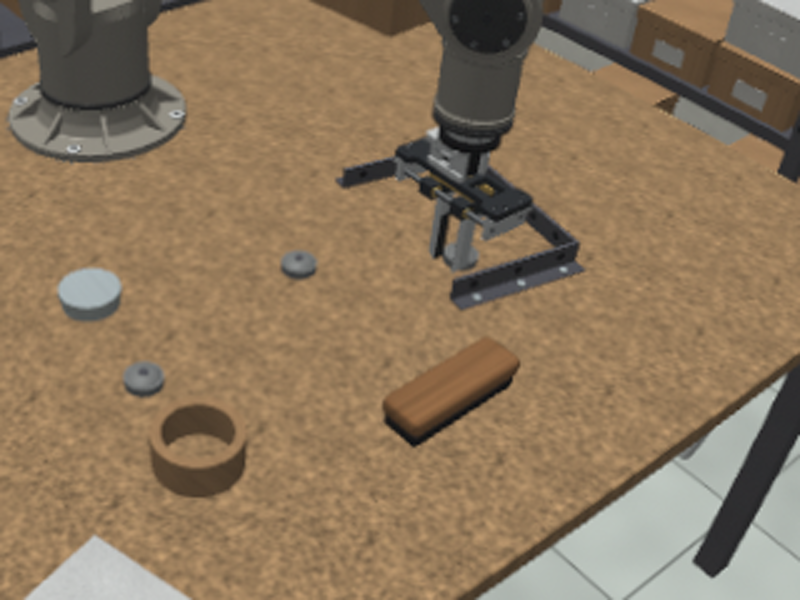

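Tag B (crop ~(460,258)) is cradled by the fingers and just inside the mouth; the other things are undisturbed. I'll finish this push and back off.

Emit:
send_rows(commands=[{"translation": [0.5,0.1,0],"spin": 0},{"translation": [0.5,0.1,0],"spin": 0},{"translation": [0.5,0.1,0],"spin": 0},{"translation": [0.5,0.1,0],"spin": 0},{"translation": [0.5,0.1,0],"spin": 0},{"translation": [0.4,0.1,0],"spin": 0},{"translation": [0.2,0,0],"spin": 0},{"translation": [0.1,0,0],"spin": 0},{"translation": [-0.4,0,0],"spin": 0},{"translation": [-0.6,0,0],"spin": 0}])

```text
time_s: 7.8
tool_pos: [0.6121, 0.234, 0.0054]
eef_rot: [[0.005, 1.0, -0.0], [1.0, -0.005, -0.0], [-0.0, -0.0, -1.0]]
force: [0.1, -0.7, 0.1]
grip_width: 0.0304
grip_force: 0.0
```

Emit:
send_rows(commands=[{"translation": [0,0,-0.5],"spin": 0},{"translation": [0,0,-1],"spin": 0},{"translation": [-0.5,-0.3,-1],"spin": 0},{"translation": [-1,-0.6,0],"spin": 0},{"translation": [-1,-0.6,0],"spin": 0},{"translation": [-1,-0.6,0],"spin": 0},{"translation": [-1,-0.6,0],"spin": 0},{"translation": [-1,-0.6,0],"spin": 0},{"translation": [-1,-0.5,0],"spin": 0},{"translation": [-1,-0.5,0],"spin": 0}])

```text
time_s: 8.8
tool_pos: [0.5032, 0.0463, 0.069]
eef_rot: [[0.007, 1.0, 0.001], [1.0, -0.007, -0.0], [-0.0, 0.001, -1.0]]
force: [0.8, -0.1, 0.6]
grip_width: 0.0304
grip_force: 0.0
```

Emit:
send_rows(commands=[{"translation": [-1,-0.1,0],"spin": 0},{"translation": [-1,-0.1,0],"spin": 0},{"translation": [-1,-0.1,0],"spin": 0},{"translation": [-0.85,-0.1,0],"spin": 0},{"translation": [0,0,0.3],"spin": 0},{"translation": [0,0,0.6],"spin": 0},{"translation": [0,0,0.6],"spin": 0},{"translation": [0,0,0.6],"spin": 0},{"translation": [0,0,0.4],"spin": 0},{"translation": [0,0,0],"spin": 0}])

```text
time_s: 9.8
tool_pos: [0.4925, -0.048, 0.0048]
eef_rot: [[0.006, 1.0, -0.001], [1.0, -0.006, 0.0], [0.0, -0.001, -1.0]]
force: [-0.3, 0.3, -0.2]
grip_width: 0.0302
grip_force: 0.0
```

Emit:
send_rows(commands=[{"translation": [0.4,0,0],"spin": 0},{"translation": [0.4,0,0],"spin": 0},{"translation": [0.4,0,0],"spin": 0},{"translation": [0.4,0,0],"spin": 0},{"translation": [0.4,0,0],"spin": 0},{"translation": [0.5,0,0],"spin": 0},{"translation": [0.5,0,0],"spin": 0},{"translation": [0.5,0,0],"spin": 0},{"translation": [0.5,0,0],"spin": 0},{"translation": [0.5,0,0],"spin": 0}])

```text
time_s: 10.8
tool_pos: [0.4938, 0.0653, 0.0055]
eef_rot: [[0.006, 1.0, -0.0], [1.0, -0.006, 0.0], [0.0, -0.0, -1.0]]
force: [0.4, -0.4, 1.6]
grip_width: 0.0299
grip_force: 0.3
```

Emit:
send_rows(commands=[{"translation": [0.5,-0.07,0],"spin": 0},{"translation": [0.5,-0.07,0],"spin": 0},{"translation": [0.5,-0.07,0],"spin": 0},{"translation": [0.5,-0.07,0],"spin": 0},{"translation": [0.5,-0.07,0],"spin": 0},{"translation": [0.5,-0.07,0],"spin": 0},{"translation": [0.5,-0.07,0],"spin": 0},{"translation": [0.5,-0.07,0],"spin": 0},{"translation": [0.5,-0.07,0],"spin": 0},{"translation": [0.5,-0.07,0],"spin": 0}])

```text
time_s: 11.8
tool_pos: [0.4769, 0.1904, 0.0055]
eef_rot: [[0.006, 1.0, 0.0], [1.0, -0.006, 0.0], [0.0, 0.0, -1.0]]
force: [-0.1, -0.4, 1.2]
grip_width: 0.0301
grip_force: 0.3
```

Emit:
send_rows(commands=[{"translation": [0.5,0,0],"spin": 0},{"translation": [0.5,0,0],"spin": 0},{"translation": [0.5,0,0],"spin": 0},{"translation": [0.5,0,0],"spin": 0},{"translation": [0.4,0,0],"spin": 0},{"translation": [0.3,0,0],"spin": 0},{"translation": [0.1,0,0],"spin": 0},{"translation": [0,0,0],"spin": 0},{"translation": [-0.4,0,0],"spin": 0},{"translation": [-0.6,0,0],"spin": 0}])

```text
time_s: 12.8
tool_pos: [0.4772, 0.2334, 0.0054]
eef_rot: [[0.006, 1.0, -0.0], [1.0, -0.006, -0.0], [-0.0, -0.0, -1.0]]
force: [-0.0, -1.1, -0.1]
grip_width: 0.0299
grip_force: 0.0
```

Emit:
send_rows(commands=[{"translation": [0,0,-0.5],"spin": 0},{"translation": [0,0,-1],"spin": 0},{"translation": [-0.5,0,-1],"spin": 0},{"translation": [-1,0.3,-0.3],"spin": 0},{"translation": [-1,0.4,0],"spin": 0},{"translation": [-1,0.4,0],"spin": 0},{"translation": [-1,0.4,0],"spin": 0},{"translation": [-1,0.4,0],"spin": 0},{"translation": [-1,0.4,0],"spin": 0},{"translation": [-1,0.4,0],"spin": 0}])

```text
time_s: 13.8
tool_pos: [0.544, 0.0446, 0.0765]
eef_rot: [[0.007, 1.0, 0.001], [1.0, -0.007, 0.0], [0.0, 0.001, -1.0]]
force: [-0.5, 0.3, 0.4]
grip_width: 0.03
grip_force: 0.0
```

Run:
```python
from workcell import capture
from h import *
p,d=capture("scene"); 
cv2.imwrite("pics/s3.png",cv2.resize(p[60:300,160:480,::-1],(800,600),interpolation=cv2.INTER_CUBIC))
```

```text
(no output)
```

View pics/s3.png

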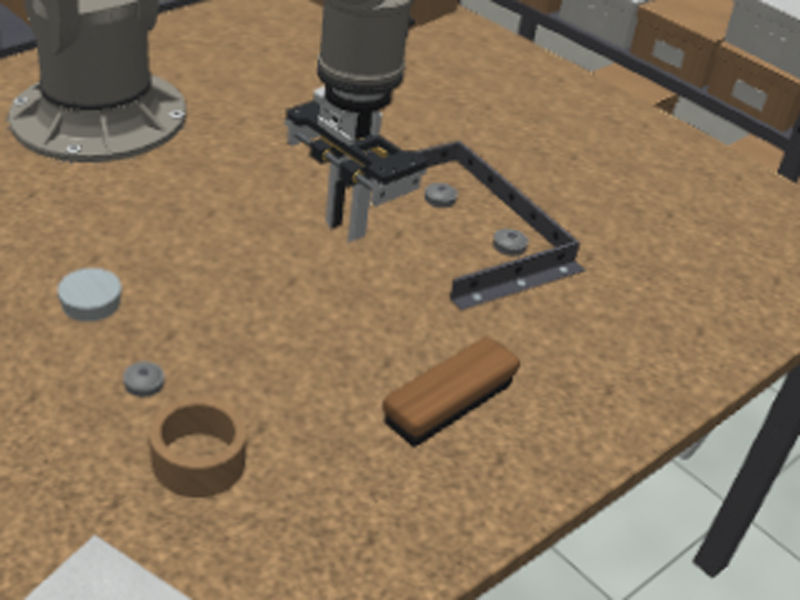

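Crop shows tags B (~(510,240)) and C (~(440,194)) both inside the bay, with bystanders in place. Now tag A.

Emit:
send_rows(commands=[{"translation": [-1,0,0],"spin": 0},{"translation": [-1,0,0],"spin": 0},{"translation": [-1,0,0],"spin": 0},{"translation": [-1,0,0],"spin": 0},{"translation": [-1,0.1,0],"spin": 0},{"translation": [-1,0.1,0],"spin": 0},{"translation": [-1,0.1,0],"spin": 0},{"translation": [-1,0.1,0],"spin": 0},{"translation": [-1,0.1,0],"spin": 0},{"translation": [-1,0.1,0],"spin": 0}])

```text
time_s: 14.85
tool_pos: [0.5569, -0.2052, 0.0764]
eef_rot: [[0.007, 1.0, 0.001], [1.0, -0.007, 0.0], [0.0, 0.001, -1.0]]
force: [1.0, 0.6, 0.3]
grip_width: 0.0298
grip_force: 0.0
```

Emit:
send_rows(commands=[{"translation": [-1,0,0],"spin": 0},{"translation": [-1,0,0],"spin": 0},{"translation": [-1,0,0],"spin": 0},{"translation": [-1,0,0],"spin": 0},{"translation": [-0.6,0,0],"spin": 0},{"translation": [0,0,0.4],"spin": 0},{"translation": [0,0,0.7],"spin": 0},{"translation": [0,0,0.7],"spin": 0},{"translation": [0,0,0.6],"spin": 0},{"translation": [0,0,0.4],"spin": 0}])

```text
time_s: 15.85
tool_pos: [0.5561, -0.3174, 0.0041]
eef_rot: [[0.005, 1.0, -0.001], [1.0, -0.005, 0.001], [0.001, -0.001, -1.0]]
force: [-0.6, 0.3, 0.2]
grip_width: 0.0299
grip_force: 0.0
```

Emit:
send_rows(commands=[{"translation": [0.4,0.16,0],"spin": 0},{"translation": [0.4,0,0],"spin": 0},{"translation": [0.4,0,0],"spin": 0},{"translation": [0.4,0,0],"spin": 0},{"translation": [0.4,0,0],"spin": 0},{"translation": [0.6,0,0],"spin": 0},{"translation": [0.6,0,0],"spin": 0},{"translation": [0.6,0,0],"spin": 0},{"translation": [0.6,0,0],"spin": 0},{"translation": [0.6,0,0],"spin": 0}])

```text
time_s: 16.85
tool_pos: [0.5612, -0.1923, 0.0055]
eef_rot: [[0.006, 1.0, 0.0], [1.0, -0.006, 0.0], [0.0, 0.0, -1.0]]
force: [0.6, -0.9, 0.6]
grip_width: 0.03
grip_force: 0.5
```

Emit:
send_rows(commands=[{"translation": [0.6,-0.03,0],"spin": 0},{"translation": [0.6,-0.03,0],"spin": 0},{"translation": [0.6,-0.03,0],"spin": 0},{"translation": [0.6,-0.03,0],"spin": 0},{"translation": [0.6,-0.03,0],"spin": 0},{"translation": [0.6,-0.03,0],"spin": 0},{"translation": [0.6,-0.03,0],"spin": 0},{"translation": [0.6,-0.03,0],"spin": 0},{"translation": [0.6,-0.03,0],"spin": 0},{"translation": [0.6,-0.03,0],"spin": 0}])

```text
time_s: 17.85
tool_pos: [0.5546, -0.0424, 0.0055]
eef_rot: [[0.006, 1.0, 0.0], [1.0, -0.006, 0.0], [0.0, 0.0, -1.0]]
force: [0.3, -1.7, 0.8]
grip_width: 0.0298
grip_force: 0.4
```

Emit:
send_rows(commands=[{"translation": [0.6,-0.03,0],"spin": 0},{"translation": [0.6,-0.03,0],"spin": 0},{"translation": [0.6,-0.03,0],"spin": 0},{"translation": [0.6,-0.03,0],"spin": 0},{"translation": [0.6,-0.03,0],"spin": 0},{"translation": [0.6,-0.03,0],"spin": 0},{"translation": [0.6,-0.03,0],"spin": 0},{"translation": [0.6,-0.03,0],"spin": 0},{"translation": [0.6,-0.03,0],"spin": 0},{"translation": [0.6,-0.03,0],"spin": 0}])

```text
time_s: 18.85
tool_pos: [0.548, 0.1076, 0.0055]
eef_rot: [[0.006, 1.0, 0.0], [1.0, -0.006, 0.0], [0.0, 0.0, -1.0]]
force: [-0.6, -0.8, 1.4]
grip_width: 0.0303
grip_force: 0.4
```

Run:
```python
from workcell import capture
from h import *
p,d=capture("scene"); 
cv2.imwrite("pics/s4.png",cv2.resize(p[60:300,160:480,::-1],(800,600),interpolation=cv2.INTER_CUBIC))
```

```text
(no output)
```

View pics/s4.png

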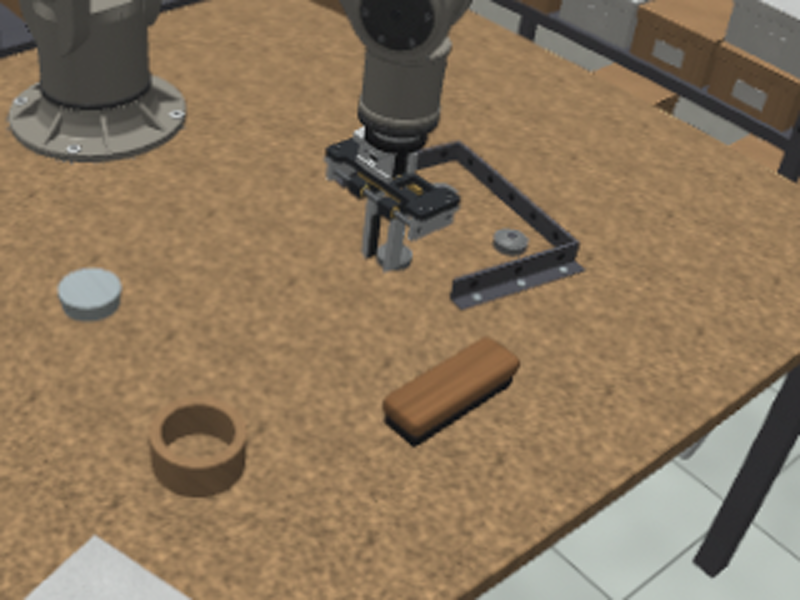

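Tag A (crop ~(400,258)) is still cradled and heading between the other two.

Emit:
send_rows(commands=[{"translation": [0.6,0,0],"spin": 0},{"translation": [0.6,0,0],"spin": 0},{"translation": [0.6,0,0],"spin": 0},{"translation": [0.6,0,0],"spin": 0},{"translation": [0.5,0,0],"spin": 0},{"translation": [0.5,0,0],"spin": 0},{"translation": [0.4,0,0],"spin": 0},{"translation": [0.3,0,0],"spin": 0},{"translation": [0.1,0,0],"spin": 0},{"translation": [0,0,0],"spin": 0}])

```text
time_s: 19.9
tool_pos: [0.5487, 0.2114, 0.0055]
eef_rot: [[0.006, 1.0, -0.0], [1.0, -0.006, -0.0], [-0.0, -0.0, -1.0]]
force: [0.1, -0.9, -0.1]
grip_width: 0.0301
grip_force: 0.0
```

Emit:
send_rows(commands=[{"translation": [-0.4,0,0],"spin": 0},{"translation": [-0.6,0,0],"spin": 0},{"translation": [0,0,-0.5],"spin": 0},{"translation": [0,0,-1],"spin": 0},{"translation": [-1,0,-1],"spin": 0},{"translation": [-1,0,-1],"spin": 0},{"translation": [-1,0,-1],"spin": 0},{"translation": [-1,0,-1],"spin": 0},{"translation": [-1,0,0],"spin": 0},{"translation": [-1,0,0],"spin": 0}])

```text
time_s: 20.9
tool_pos: [0.5479, 0.0346, 0.1449]
eef_rot: [[0.007, 1.0, 0.002], [1.0, -0.007, 0.0], [0.0, 0.002, -1.0]]
force: [-0.1, -0.4, -0.1]
grip_width: 0.0301
grip_force: 0.0
```

Run:
```python
from workcell import capture,silhouettes
from h import *
p,d=capture("scene"); 
cv2.imwrite("pics/s5.png",cv2.resize(p[60:300,160:480,::-1],(800,600),interpolation=cv2.INTER_CUBIC))
c,s=np.cos(1.395),np.sin(1.395)
for q in silhouettes("scene","tag_a"):
    v,u=np.nonzero(q["pixels"]); P=plane("scene",[[u.mean(),v.mean()]],.009)[0]
    print(round(q["p"],2),P.round(3),((P-[.534,.259])@np.array([[c,-s],[s,c]])).round(3))
```

```text
0.57 [0.481 0.285] [0.016 0.057]
0.53 [0.551 0.238] [-0.017 -0.021]
0.43 [0.616 0.283] [ 0.038 -0.077]
```

View pics/s5.png

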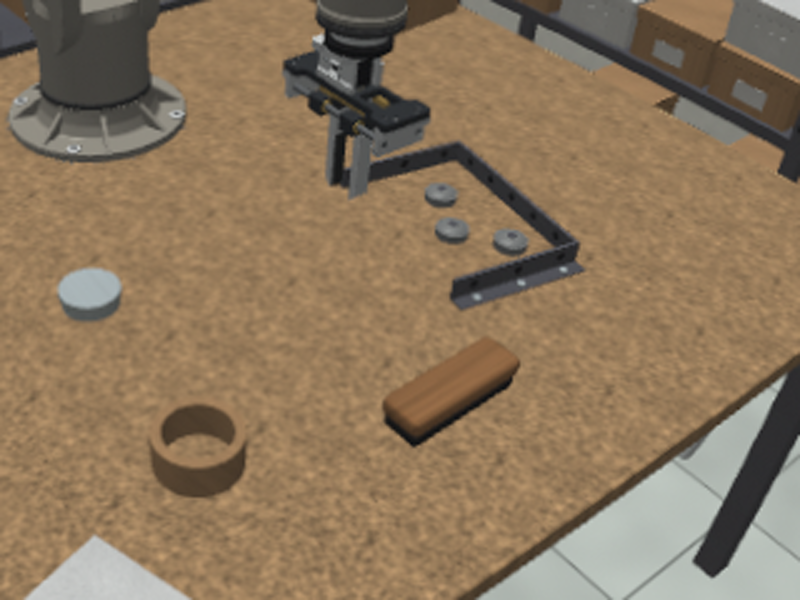

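All three tags (crop (440,194), (452,230), (510,240)) lie flat and well inside the bay, the bystanders are in place, and the arm is clear.

```bash
python3 -c "
from workcell import order
print(order.job_done())"
```

```text
the job is handed in; nothing more can be done
None
```

I handed the job in after about 21 s: the last picture shows all three tags flat and wholly inside the bay, at least 60 mm past the limit at the mouth, with the tape roll, tin and brush in place (the shoe box was out of that crop, but the arm never went near it); no verdict came back.

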